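Seat a mould insert in the welding plate's corner and swing the gas nozzle over it

ROBOT

A 6-joint arm with a two-finger parallel gripper is mounted at the origin on the work surface. World frame = base frame: x ahead of the robot, y to its left, z up, the work surface at z = 0. Lengths are in m, angles in rad, forces in N, time in s.
With the tool pointing down it reaches from about 0.25 to 0.85 m from the base axis. Payload 12.5 kg.
Tool frame: the origin (TCP) lies on the front face of the gripper's body, between the roots of the fingers; the fingertips stand 84 mm ahead of it and the grasp point (between the pads) lies 65 mm ahead of it; z points along the fingers, y is the line along which they close (so a half turn about z gives the same grasp; the last joint's range is limited). The gripper opens to 93 mm and grips with 3 to 60 N. Pads are 15 mm wide; open, the fingers measure 128 mm over their backs; the gripper's body (75 mm by 188 mm) begins 65 mm behind the grasp point.
Start: joints at [-1.247, 0.351, 1.652, -0, 1.139, -0.085], TCP at [0.219, -0.505, 0.303] pointing down, gripper open.
Joint ranges: [-2.75, 2.75], [-0.79, 2.1], [0.01, 2.65], [-1.57, 4.71], [0.07, 3.14], [-2.87, 2.87]. Speed limits (rad/s): [2.22, 2.22, 2.79, 3.14, 3.14, 3.14].

INTERFACE

Orientations are given as a rotation vector (axis times angle).
In Python, from plant import env gives the robot as it stands.
- The arm moves only by the tool servo_tool, never from a script. Its argument "moves" is a list of rows, each an object with "dr": the turn, a rotation vector about the tool's x, y, z in degrees, a list of three; "travel": the shift along the tool's x, y, z in mm, a list of three; "hand": the finger opening in mm, from 0 to 93. A call has 1 to 20 rows; each row shifts and turns the commanded pose from where the row before left it, along the tool's axes as they then stand; what a row does not reach is not made up. A row lasts 1/8 s, in which the tool goes at most 62.5 mm and 10.7 degrees, less where a joint would pass 70% of its speed; a pose out of reach is approached as far as the arm can. A call is refused whole if a number of a shift passes 62.5 or a number of a turn 10.7, either way. A call with a gripper value outside its range is refused whole. The fingers move at their own pace and stop on an object; the grip force is fixed at half the most. Time passes only in rows, so rows that do not move let the fingers close. It gives the time, the measured TCP pose, the force, the opening and the grip force at its end, in the units of the state.
- env.get_state(): the state, without advancing time (a new reading comes with each control period).
- env.get_image(name): name is "side" or "top"; returns the picture (400x640x3 uint8, red, green, blue); there is no depth.
- env.camera_info(name): a dict with "fov_y" (degrees; the focal length in pixels is half the picture's height over the tangent of half this angle, whatever the lens; pixels are square), "cx", "cy" (the principal point, pixels), "T" (4x4, takes a point from camera to world coordinates). Camera axes: x right, y up, looking along -z (the intrinsics and any distortion apply to the point x, -y, -z); pixel columns grow to the right and rows downward; lengths in m; the calibration is good to about 2 mm. A picture is of the moment at which its call begins. camera_info takes no time and is no camera call.
- env.sign_off(): hands the job in; it is judged then, once.
Trained networks look in the newest picture that a camera, given by its name, has taken for a name from the list of things; names that differ only in an ending like _2 or _b are one class to them, and where a whole thing is asked for, a point or a joint stands for the part that bears it (a point fixed in the world has none). Each returns a list of dicts, best first, with "conf" (0 to 1); they miss things now and then, are a little off and sometimes report something else, mostly with a low value. They report only what shows in the picture. A call takes as long as a camera call.
- env.boxes_of(camera, thing): "extent" ([left, top, right, bottom] in pixels, round what is visible of it).
- env.silhouettes(camera, thing): "mask" (400x640 bool, what is visible of it) and "extent" ([left, top, right, bottom] in pixels, round what is visible of it).
- env.mark_of(camera, thing): "location" ([column, row] in pixels: a listed point, or the origin of a listed thing).
The state is a dict: "clock": time; "qpos": joint angles; "dq": joint speeds; "effort": joint torques, N m; "ee_pos": TCP position; "ee_rot": TCP orientation; "wrist_force": force on the tool from outside, world axes, zero at the start; "torque": the same for the moment, N m; "grip_width": opening from 0.0 (shut) to 1.0 (fully open); "finger_force": force on a finger pad.
Only numpy, scipy, OpenCV 4.12 (cv2) and the standard library are available. Lean on these libraries where they do the work, as an engineer would, in place of code of your own. Each camera call takes 0.05 s, during which the arm holds its last target. There are 200 camera calls.

TASK

Push the rectangular steel mould insert along the positioning plate with the fingertips until it sits snug and square in the corner, against both the back fence and the side fence; do not lift or tip it. Then push the gas nozzle's arm round, until it is fully home on its end stop over the insert. Leave everything else standing where it is.

Things in the scene. Friction and masses are not known exactly. Their poses are not given: they have to be found in the camera images.
- plate: fixed dark steel positioning plate, 220 mm (its x) by 310 mm (its y), 10 thick; origin at the centre of its underside, on the bench; x points away from the robot (turned up to 0.2 rad), y to the left. Two steel fences stand on it and make a corner at its far left (see point corner)
- corner (a point): inner corner where the fences meet, at the plate's top, at plate (55, 75, 10) mm. Fences are 15 thick and rise 18 above the plate. The back fence's inner face is at plate x = 55 (runs y = -140 to 90), the side fence's at plate y = 75 (runs x = -40 to 55). Seated there, the insert's origin is at plate (30, 35, 10) mm
- insert: mould insert: loose steel block, about 0.75 kg, 50 (its x) by 80 (its y) by 22 mm high, with a raised core 24 x 50, 8 high, on its top; origin at the centre of its underside, z up. Starts on the plate's top, nearer the robot and further right than the corner, turned up to 0.4 rad from the plate's axes; its 80 mm side belongs along the back fence, its 50 mm side along the side fence
- nozzle_arm (a joint): angle (rad) of the gas nozzle's arm: 0 = swung away, pointing along the plate's -x, outside the side fence; grows anticlockwise seen from above; at 1.571, its end stop, it points along the plate's -y with the nozzle over the seated insert's middle. Starts between 0 and 0.45. Moves stiffly (about 1 N at the nozzle), stays where left
- pivot (a point): on the axis of the upright post on which the arm turns, at the arm's mid-height: plate (30, 135, 72) mm, left of the side fence. Post base 32 mm diameter, hub 24; the top is 88 mm above the bench. The arm is a level steel tube of 12 mm diameter, its axis 72 mm above the bench
- nozzle_tip (a point): mouth of the gas nozzle: lower end of a brass cone (16 mm diameter at the top) at the arm's end, 100 mm from the post's axis and 50 mm above the bench; the cone's top is 84 mm above the bench
- collar: bystander: steel ring, 30 mm outside diameter, 18 high, lying flat on the plate's top, front left; origin at centre of underside
- electrode: bystander: copper cylinder, 18 mm diameter, 40 tall, standing on the plate behind the back fence; origin at centre of underside
- die: bystander: round stepped steel die, 56 mm diameter, 36 tall, on the bench to the right of the plate; origin at centre of underside
- jar: bystander: small closed jar, 52 mm diameter, 60 tall, on the bench at the right; origin at centre of underside
- pen: bystander: pen lying on the bench at the left, 125 mm long, 12 high; origin near its middle on the underside, its x axis along the pen
- wrench: bystander: wrench lying on the bench at the right, 140 mm long; origin on the underside, its x axis along the tool
- cup: bystander: open metal cup, 68 mm diameter, 70 tall, on the bench at the left; origin at centre of underside

How it is judged:
By the outcome, as a careful person would: the job done as asked, in the order asked, and still so for the second after the job is handed in, with the robot touching nothing.
It also fails if it takes over 64 s, if anything falls off the work surface, if the arm or the gripper's body presses on something with over 40 N, if the wrist force passes 120 N, or if a joint passes its speed limit or range.

## Working session

There is one attempt and no reset: what is moved stays moved. The work goes in short steps, Python scripts to look and compute and a tool call to move; the robot and the scene stay as the last step left them, time stands still between calls to the robot, and variables do not carry over. Pictures are saved under pics/ and viewed, at most 10 in all, crops included, and the job is handed in when it is done.

Besides the shell and the picture viewer there is one more tool, called after ">>>" as name(argument=value, ...) on one line, values as JSON. servo_tool: Moves the arm, as the interface text tells. Its arguments: {"type":"object","properties":{"moves":{"type":"array","items":{"type":"object","properties":{"dr":{"type":"array","items":{"type":"number"}},"travel":{"type":"array","items":{"type":"number"}},"hand":{"type":"number"}}}}},"required":["moves"]}

```bash
mkdir -p pics; ls
cat > h.py <<'E'
import numpy as np, cv2
from plant import env
from scipy.spatial.transform import Rotation as R
def K(n):
    c=env.camera_info(n); f=200/np.tan(np.radians(c['fov_y'])/2); return c,f
def ray(n,px):
    c,f=K(n); T=np.array(c['T']); d=T[:3,:3]@np.array([(px[0]-c['cx'])/f,-(px[1]-c['cy'])/f,-1.0]); return T[:3,3],d
def atz(n,px,z):
    o,d=ray(n,px); return o+d*(z-o[2])/d[2]
def proj(n,P):
    c,f=K(n); T=np.array(c['T']); p=T[:3,:3].T@(np.array(P)-T[:3,3]); return np.array([c['cx']+f*p[0]/-p[2], c['cy']+f*p[1]/p[2]])
def snap(n,name):
    im=env.get_image(n); cv2.imwrite('pics/'+name,im[:,:,::-1]); return im
E
python3 - <<'E'
from h import *
for n in ['top','side']:
    print(n,env.camera_info(n)); snap(n,n+'0.png')
    for t in ['corner','insert','pivot','nozzle_tip','plate','collar','electrode','die','jar','pen','wrench','cup']:
        z={'corner':.01,'insert':.01,'pivot':.072,'nozzle_tip':.05,'collar':.01,'electrode':.01}.get(t,0)
        r=env.mark_of(n,t)[:2]
        for q in r: print(t,np.round(q['conf'],2),np.round(q['location'],1),np.round(atz(n,q['location'],z),4))
print(env.get_state())
E
```

```text
pics
top {'fov_y': 43.40586359867849, 'cx': 315.0125045749584, 'cy': 208.4737675555261, 'T': array([[-0.02776358,  0.98941681, -0.14242036,  0.34430536],
       [-0.99955798, -0.02596351,  0.01448236, -0.00550582],
       [ 0.01063136,  0.14275949,  0.98970031,  1.48541283],
       [ 0.        ,  0.        ,  0.        ,  1.        ]])}
corner 0.9 [277.  185.3] [0.6294 0.0844 0.01  ]
insert 0.92 [317.7 215.9] [ 0.5342 -0.0344  0.01  ]
insert 0.23 [418.5 238.7] [ 0.4586 -0.3296  0.01  ]
pivot 0.95 [253.7 190.3] [0.6047 0.1472 0.072 ]
pivot 0.33 [167.8 258. ] [0.4188 0.3888 0.072 ]
nozzle_tip 0.74 [271.  219.3] [0.5228 0.1008 0.05  ]
plate 0.76 [300.6 199.2] [0.5872 0.0151 0.    ]
collar 0.55 [289.7 227.6] [0.5016 0.0491 0.01  ]
electrode 0.43 [323.5 169.4] [ 0.6744 -0.0558  0.01  ]
die 0.8 [419.2 241.6] [ 0.4508 -0.3333  0.    ]
die 0.41 [445.6 193.1] [ 0.5945 -0.4213  0.    ]
jar 0.75 [446.3 192.3] [ 0.5969 -0.4236  0.    ]
pen 0.74 [165.2 256.5] [0.4271 0.4166 0.    ]
cup 0.9 [177.2 194.4] [0.6114 0.3835 0.    ]
cup 0.58 [254.  188.8] [0.6225 0.1541 0.    ]
side {'fov_y': 53.6174272
[... 1008 characters left out ...]
   ]
{'clock': 1.3, 'qpos': array([-1.24661873e+00,  3.50696653e-01,  1.65181206e+00, -2.66488701e-05,
        1.13910903e+00, -8.46392510e-02]), 'dq': array([-9.10237954e-04, -3.38324168e-04,  5.85323335e-04,  5.21421372e-04,
        9.59076773e-05,  2.27673183e-03]), 'effort': array([-9.44904059e-06, -4.97259378e+01, -2.85483402e+01,  7.00289849e-02,
        2.20700295e-02,  2.10114729e-05]), 'ee_pos': array([ 0.21863085, -0.50465591,  0.3027298 ]), 'ee_rot': array([-3.07616348e+00, -6.37718086e-01,  4.24549898e-05]), 'wrist_force': array([-0.11954269,  0.16958841, -0.19095726]), 'torque': array([-0.03562073, -0.01460058,  0.0495508 ]), 'finger_force': 0.0, 'grip_width': 0.998256166605787}
```

Run:
```python
from h import *
a=cv2.imread('pics/top0.png')[145:265,230:390]; cv2.imwrite('pics/t0c.png',cv2.resize(a,None,fx=5,fy=5,interpolation=cv2.INTER_CUBIC))
a=cv2.imread('pics/side0.png')[140:290,230:430]; cv2.imwrite('pics/s0c.png',cv2.resize(a,None,fx=4,fy=4,interpolation=cv2.INTER_CUBIC))
for n in ['top','side']:
  for t in ['insert','plate','nozzle_arm']:
    for q in env.silhouettes(n,t)[:1]:
        m=q['mask']; print(n,t,round(q['conf'],2),m.sum(),cv2.minAreaRect(np.argwhere(m)[:,::-1].astype(np.float32)))
        np.save(f'{n}_{t}.npy',m)
```

```text
top insert 0.94 498 ((320.3000183105469, 214.10003662109375), (17.441329956054688, 28.174455642700195), 63.43495178222656)
top plate 0.96 7104 ((301.37115478515625, 198.7547149658203), (74.49898529052734, 105.47163391113281), 84.0938491821289)
top nozzle_arm 0.74 258 ((260.4031066894531, 204.31832885742188), (42.117645263671875, 8.529411315917969), 61.927513122558594)
side insert 0.74 305 ((331.0, 212.5), (19.0, 16.0), 90.0)
side plate 0.65 3732 ((307.16180419921875, 222.098876953125), (67.314453125, 84.19047546386719), 31.429563522338867)
side nozzle_arm 0.67 224 ((297.0154724121094, 225.54241943359375), (8.11097526550293, 40.09791946411133), 88.36341857910156)
```

View pics/t0c.png

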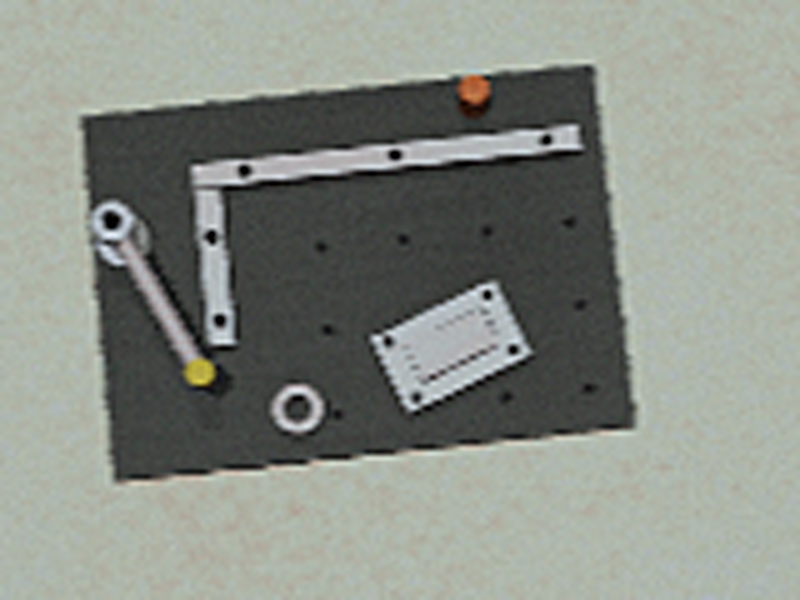

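View pics/s0c.png

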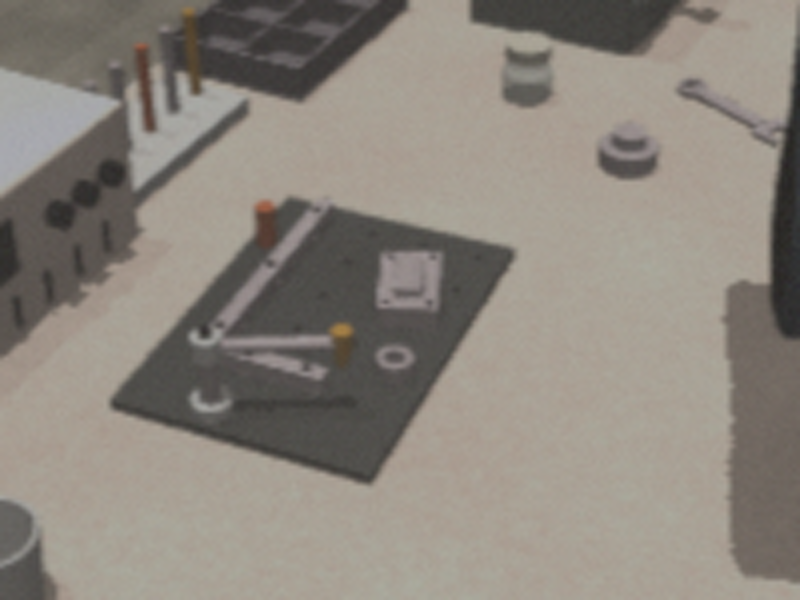

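The top view shows the plate turned slightly with the fences at the far left. The insert is near crop (452,347), turned about 0.3 rad anticlockwise. The collar is at crop (298,408), and the nozzle cone at crop (200,373) already reaches past the end of the side fence. The side view agrees. Next I'll fit the poses.

```bash
cat > fit.py <<'E'
from h import *
from scipy.optimize import least_squares
def cp(p): return np.array([230+p[0]/5,145+p[1]/5])-0.4
def w(P,pose,zb=0):
    c,s=np.cos(pose[2]),np.sin(pose[2]); return np.array([pose[0]+c*P[0]-s*P[1],pose[1]+s*P[0]+c*P[1],P[2]+zb])
def fit(pts,x0,zb=0):
    r=least_squares(lambda x:np.concatenate([proj('top',w(P,x,zb))-q for P,q in pts]),x0); return r.x,r.fun.reshape(-1,2)
def inplate(pl,p):
    c,s=np.cos(pl[2]),np.sin(pl[2]); d=np.array(p[:2])-pl[:2]; return np.array([c*d[0]+s*d[1],-s*d[0]+c*d[1]])
E
python3 - <<'E'
from fit import *
m=1e-3
pts=[((.11,.155,.01),cp((83,117))),((.11,-.155,.01),cp((594,66))),((-.11,-.155,.01),cp((634,427))),((-.11,.155,.01),cp((118,481))),
 ((.07,.09,.028),cp((191,165))),((.07,-.14,.028),cp((578,125))),((.055,-.14,.028),cp((581,150))),((-.04,.075,.028),cp((236,344))),((-.04,.09,.028),cp((209,347)))]
pl,e=fit(pts,[.587,.017,0.1]); print('plate',pl.round(4),e.round(1).tolist())
ip=[((.025,.04,.022),cp((371,337))),((.025,-.04,.022),cp((495,282))),((-.025,-.04,.022),cp((533,352))),((-.025,.04,.022),cp((410,412)))]
ins,e=fit(ip,[.54,-.04,.3],.01); print('insert',ins.round(4),e.round(1).tolist(),'in plate',inplate(pl,ins),ins[2]-pl[2])
print('collar',inplate(pl,atz('top',cp((298,408)),.028)))
nz=inplate(pl,atz('top',cp((200,372)),.084)); print('nz',nz, np.arctan2(135-nz[1]*1000,30-nz[0]*1000), np.hypot(.03-nz[0],.135-nz[1]))
np.save('pl.npy',pl)
Rm=R.from_rotvec(env.get_state()['ee_rot']).as_matrix(); print(Rm.round(3))
for P in [(-.09,0),(0,-.1),(-.003,.035)]: print(P,w((*P,0),pl))
E
```

```text
plate [0.5873 0.0139 0.0779] [[-0.4, -0.1], [0.0, -0.3], [0.6, -0.2], [-1.0, 0.0], [0.3, -0.1], [0.2, 0.0], [0.2, -0.0], [-0.1, 0.3], [0.2, 0.2]]
insert [ 0.5376 -0.0411  0.4242] [[0.2, -0.0], [-0.0, -0.8], [-0.1, 0.4], [-0.1, 0.3]] in plate [-0.05379617 -0.0509724 ] 0.34632391353464353
collar [-0.08038909  0.04228372]
nz [-0.06071285  0.09333082] 0.4306042703869699 0.0998255564710988
[[ 0.918  0.398  0.   ]
 [ 0.398 -0.918 -0.   ]
 [ 0.     0.    -1.   ]]
(-0.09, 0) [0.49754349 0.00691082 0.        ]
(0, -0.1) [ 0.59505353 -0.0857811   0.        ]
(-0.003, 0.035) [0.58155552 0.0485759  0.        ]
```

```bash
cat >> fit.py <<'E'
pl0=lambda: np.load('pl.npy')
def st(pl=None):
    pl=pl0() if pl is None else pl; s=env.get_state(); Rm=R.from_rotvec(s['ee_rot']).as_matrix(); yaw=np.arctan2(Rm[1,0],Rm[0,0])
    F=s['wrist_force']; c,q=np.cos(pl[2]),np.sin(pl[2])
    print('t',round(s['clock'],2),'plate xy',(inplate(pl,s['ee_pos'])*1e3).round(1),'tipz',round(s['ee_pos'][2]*1e3-84,1),'yawrel',round(np.degrees(yaw-pl[2]),2),'tilt',np.degrees(np.arccos(-Rm[2,2])).round(2),'Fpl',np.round([c*F[0]+q*F[1],-q*F[0]+c*F[1],F[2]],1),'q6',s['qpos'][5].round(2)); return s,Rm
def goal(x,y,tipz,yawrel):
    pl=pl0(); s,Rm=st(); yaw=np.arctan2(Rm[1,0],Rm[0,0]); a=(yaw-pl[2]-np.radians(yawrel)); 
    R2=Rm@R.from_rotvec([0,0,a]).as_matrix(); t=w((x/1e3,y/1e3,(tipz+84)/1e3),pl)
    print('turn z deg',np.degrees(a).round(2),'then travel mm',(R2.T@(t-s['ee_pos'])*1e3).round(1))
E
python3 -c "
from fit import *
goal(-108,-52,17,0)"
```

```text
t 1.6 plate xy [-407.9 -488.3] tipz 218.7 yawrel 18.96 tilt 0.0 Fpl [ 0.5 -1.1 -0.4] q6 -0.08
turn z deg 18.96 then travel mm [ 299.8 -436.3  201.7]
```

>>> servo_tool(moves=[{"dr":[0,0,9.5],"travel":[0,0,0],"hand":50},{"dr":[0,0,9.5],"travel":[0,0,0],"hand":50},{"dr":[0,0,0],"travel":[30,-43.6,14],"hand":50},{"dr":[0,0,0],"travel":[30,-43.6,14],"hand":50},{"dr":[0,0,0],"travel":[30,-43.6,14],"hand":50},{"dr":[0,0,0],"travel":[30,-43.6,14],"hand":50},{"dr":[0,0,0],"travel":[30,-43.6,14],"hand":50},{"dr":[0,0,0],"travel":[30,-43.6,14],"hand":50},{"dr":[0,0,0],"travel":[30,-43.6,14],"hand":50},{"dr":[0,0,0],"travel":[30,-43.6,14],"hand":50},{"dr":[0,0,0],"travel":[30,-43.6,14],"hand":50},{"dr":[0,0,0],"travel":[30,-43.6,14],"hand":50},{"hand":50,"dr":[0,0,0],"travel":[0,0,0]}])

```text
clock: 3.22
ee_pos: [0.4849, -0.0443, 0.1619]
ee_rot: [-3.139, -0.128, 0.001]
wrist_force: [0.6, -0.2, 0.9]
grip_width: 0.542
finger_force: 0.0
```

```bash
python3 -c "
from fit import *
goal(-108,-52,17,0)"
```

```text
t 3.23 plate xy [-106.6  -50.1] tipz 77.9 yawrel 0.19 tilt 0.05 Fpl [ 0.6 -0.3  0.9] q6 1.3
turn z deg 0.19 then travel mm [-1.3  1.9 60.9]
```

>>> servo_tool(moves=[{"dr":[0,0,0.2],"travel":[-1.3,1.9,30],"hand":50},{"dr":[0,0,0],"travel":[0,0,20],"hand":50},{"dr":[0,0,0],"travel":[0,0,10.9],"hand":50},{"dr":[0,0,0],"travel":[0,0,0],"hand":50},{"dr":[0,0,0],"travel":[5,0,0],"hand":50},{"dr":[0,0,0],"travel":[5,0,0],"hand":50},{"dr":[0,0,0],"travel":[5,0,0],"hand":50},{"dr":[0,0,0],"travel":[5,0,0],"hand":50},{"dr":[0,0,0],"travel":[5,0,0],"hand":50},{"dr":[0,0,0],"travel":[5,0,0],"hand":50},{"dr":[0,0,0],"travel":[5,0,0],"hand":50},{"dr":[0,0,0],"travel":[5,0,0],"hand":50},{"dr":[0,0,0],"travel":[0,0,0],"hand":50}])

```text
clock: 4.85
ee_pos: [0.523, -0.0457, 0.102]
ee_rot: [-3.139, -0.116, 0.0]
wrist_force: [-0.9, 1.5, 0.9]
grip_width: 0.539
finger_force: 0.9
```

```bash
python3 -c "
from fit import *
goal(-9,-52,17,0)
a=snap('top','t1.png')[145:265,230:390]; cv2.imwrite('pics/t1c.png',cv2.resize(a[:,:,::-1],None,fx=5,fy=5,interpolation=cv2.INTER_CUBIC))"
```

```text
t 4.85 plate xy [-68.7 -54.4] tipz 18.0 yawrel -0.23 tilt 0.01 Fpl [-0.8  1.5  0.9] q6 1.32
turn z deg -0.23 then travel mm [59.7 -2.4  0.9]
```

View pics/t1c.png

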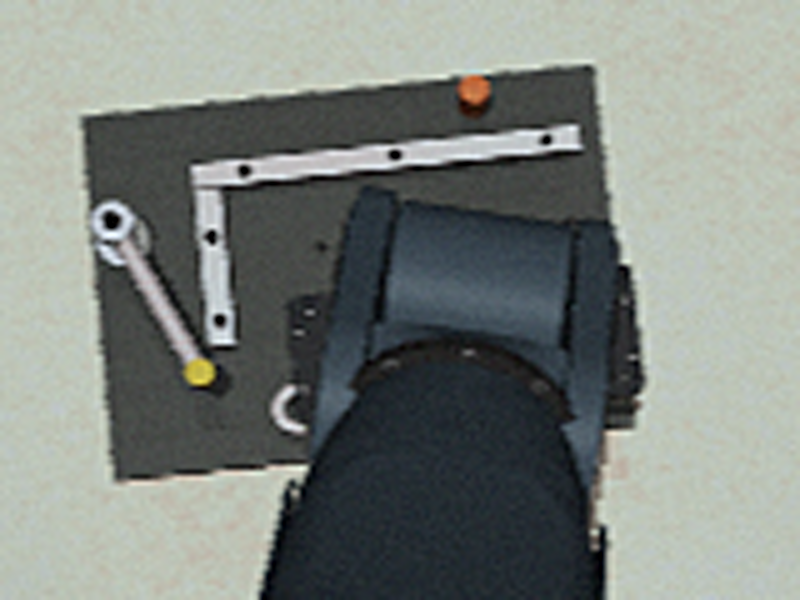

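The arm hides the insert from above. The collar at crop (290,408) hasn't moved. I'll keep pushing.

>>> servo_tool(moves=[{"dr":[0,0,0],"travel":[5,0,0],"hand":50},{"dr":[0,0,0],"travel":[5,0,0],"hand":50},{"dr":[0,0,0],"travel":[5,0,0],"hand":50},{"dr":[0,0,0],"travel":[5,0,0],"hand":50},{"dr":[0,0,0],"travel":[5,0,0],"hand":50},{"dr":[0,0,0],"travel":[5,0,0],"hand":50},{"dr":[0,0,0],"travel":[5,0,0],"hand":50},{"dr":[0,0,0],"travel":[5,0,0],"hand":50},{"dr":[0,0,0],"travel":[5,0,0],"hand":50},{"dr":[0,0,0],"travel":[5,0,0],"hand":50},{"dr":[0,0,0],"travel":[3,0,0],"hand":50},{"dr":[0,0,0],"travel":[0,0,0],"hand":50}])

```text
clock: 6.4
ee_pos: [0.5755, -0.042, 0.1018]
ee_rot: [3.139, 0.116, -0.001]
wrist_force: [-3.5, 0.9, 1.9]
grip_width: 0.545
finger_force: 2.0
```

```bash
python3 -c "
from fit import *
goal(-9,-52,17,0)
for q in env.mark_of('side','insert')[:2]: print(q, atz('side',q['location'],.01), inplate(pl0(),atz('side',q['location'],.01)))
"
```

```text
t 6.4 plate xy [-16.1 -54.9] tipz 17.8 yawrel -0.24 tilt 0.04 Fpl [-3.4  1.1  1.9] q6 1.34
turn z deg -0.24 then travel mm [ 7.1 -2.9  0.8]
{'location': [329.0, 213.0], 'conf': 0.85} [ 0.54986192 -0.04448087  0.01      ] [-0.04184011 -0.05530776]
```

>>> servo_tool(moves=[{"dr":[0,0,0],"travel":[-20,0,0],"hand":50},{"dr":[0,0,0],"travel":[0,0,-50],"hand":50},{"dr":[0,0,-10],"travel":[0,43,0],"hand":20},{"dr":[0,0,-10],"travel":[8,43,0],"hand":12},{"dr":[0,0,-10],"travel":[16,43,0],"hand":12},{"dr":[0,0,-10],"travel":[0,0,0],"hand":12},{"dr":[0,0,-10],"travel":[0,0,0],"hand":12},{"dr":[0,0,-10],"travel":[0,0,0],"hand":12},{"dr":[0,0,-10],"travel":[0,0,0],"hand":12},{"dr":[0,0,-10],"travel":[0,0,0],"hand":12},{"dr":[0,0,-10],"travel":[0,0,0],"hand":12},{"dr":[0,0,0],"travel":[0,0,0],"hand":12}])

```text
clock: 7.95
ee_pos: [0.6099, -0.1588, 0.1521]
ee_rot: [2.139, 2.299, 0.001]
wrist_force: [-0.6, 0.6, -0.5]
grip_width: 0.127
finger_force: 0.0
```

```bash
cat >> fit.py <<'E'
def crop(name):
    a=snap('top',name+'.png')[145:265,230:390]; cv2.imwrite(f'pics/{name}c.png',cv2.resize(a[:,:,::-1],None,fx=5,fy=5,interpolation=cv2.INTER_CUBIC))
E
python3 -c "
from fit import *
st(); crop('t2')
"
```

```text
t 7.95 plate xy [   9.1 -174. ] tipz 68.1 yawrel 89.69 tilt 0.09 Fpl [-0.5  0.6 -0.5] q6 -0.4
```

View pics/t2c.png

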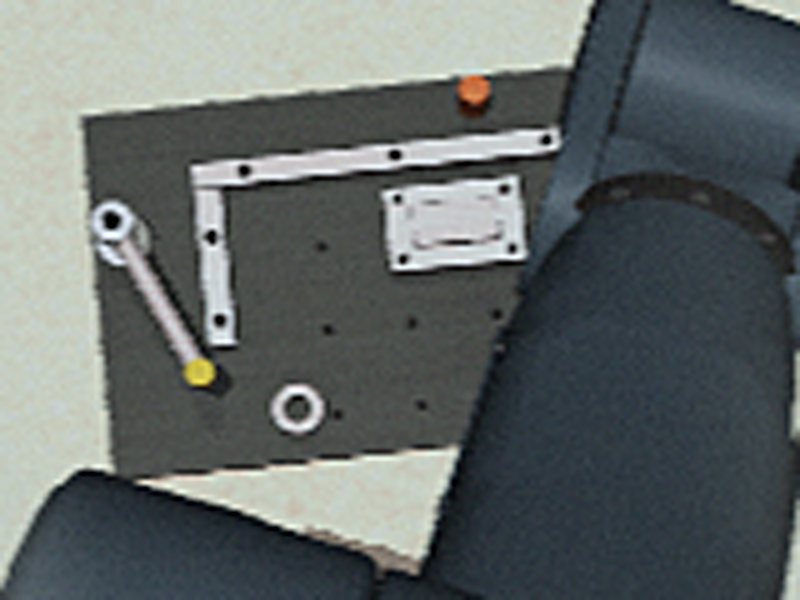

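Now the insert is square to the plate, with crop corners at (385,189), (521,175), (527,258) and (392,271). It sits a little short of the back fence.

Run:
```python
from fit import *
ip=[((.025,.04,.022),cp((384,189))),((.025,-.04,.022),cp((521,175))),((-.025,-.04,.022),cp((528,258))),((-.025,.04,.022),cp((391,271)))]
pl=pl0(); ins,e=fit(ip,[.6,-.04,.1],.01); print('in plate',inplate(pl,ins)*1e3,np.degrees(ins[2]-pl[2]),e.round(1).tolist())
p=(inplate(pl,ins)*1e3); goal(p[0],p[1]-40-7.5-10,17,90)
```

```text
in plate [ 18.17628114 -60.89909168] -0.5569672724219255 [[0.1, -0.2], [-0.3, 0.1], [0.0, 0.1], [0.3, 0.1]]
t 8.0 plate xy [   9. -174.] tipz 68.0 yawrel 89.53 tilt 0.07 Fpl [ 0.3 -0.4  0. ] q6 -0.4
turn z deg -0.47 then travel mm [55.6  9.1 51. ]
```

>>> servo_tool(moves=[{"dr":[0,0,-0.4],"travel":[30,9,0],"hand":12},{"dr":[0,0,0],"travel":[25,0,20],"hand":12},{"dr":[0,0,0],"travel":[0,0,20],"hand":12},{"dr":[0,0,0],"travel":[0,0,11],"hand":12},{"dr":[0,0,0],"travel":[0,0,0],"hand":12},{"dr":[0,0,0],"travel":[5,0,0],"hand":12},{"dr":[0,0,0],"travel":[5,0,0],"hand":12},{"dr":[0,0,0],"travel":[5,0,0],"hand":12},{"dr":[0,0,0],"travel":[5,0,0],"hand":12},{"dr":[0,0,0],"travel":[5,0,0],"hand":12},{"dr":[0,0,0],"travel":[5,0,0],"hand":12},{"dr":[0,0,0],"travel":[5,0,0],"hand":12},{"dr":[0,0,0],"travel":[5,0,0],"hand":12},{"dr":[0,0,0],"travel":[5,0,0],"hand":12},{"dr":[0,0,0],"travel":[5,0,0],"hand":12},{"dr":[0,0,0],"travel":[5,0,0],"hand":12},{"dr":[0,0,0],"travel":[5,0,0],"hand":12},{"dr":[0,0,0],"travel":[0,0,0],"hand":12}])

```text
clock: 10.25
ee_pos: [0.6097, -0.0431, 0.1013]
ee_rot: [2.129, 2.309, 0.001]
wrist_force: [0.6, -1.0, 0.1]
grip_width: 0.125
finger_force: 0.6
```

```bash
python3 -c "
from fit import *
goal(18,-16,17,90)"
```

```text
t 10.25 plate xy [ 17.9 -58.6] tipz 17.3 yawrel 90.17 tilt 0.05 Fpl [ 0.5 -1.   0.1] q6 -0.23
turn z deg 0.17 then travel mm [42.6  0.1  0.3]
```

>>> servo_tool(moves=[{"dr":[0,0,0.1],"travel":[5,0,0],"hand":12},{"dr":[0,0,0],"travel":[5,0,0],"hand":12},{"dr":[0,0,0],"travel":[5,0,0],"hand":12},{"dr":[0,0,0],"travel":[5,0,0],"hand":12},{"dr":[0,0,0],"travel":[5,0,0],"hand":12},{"dr":[0,0,0],"travel":[5,0,0],"hand":12},{"dr":[0,0,0],"travel":[5,0,0],"hand":12},{"dr":[0,0,0],"travel":[3,0,0],"hand":12},{"dr":[0,0,0],"travel":[2,0,0],"hand":12},{"dr":[0,0,0],"travel":[1,0,0],"hand":12},{"dr":[0,0,0],"travel":[0,0,0],"hand":12}])

```text
clock: 11.62
ee_pos: [0.6065, -0.0028, 0.1013]
ee_rot: [2.131, 2.307, 0.0]
wrist_force: [1.0, -5.8, 3.0]
grip_width: 0.129
finger_force: 2.5
```

>>> servo_tool(moves=[{"dr":[0,0,0],"travel":[1,0,0],"hand":12},{"dr":[0,0,0],"travel":[1,0,0],"hand":12},{"dr":[0,0,0],"travel":[0,0,0],"hand":12}])

```text
clock: 12.0
ee_pos: [0.6063, -0.0009, 0.1013]
ee_rot: [2.131, 2.306, 0.0]
wrist_force: [-0.4, -4.9, 3.7]
grip_width: 0.13
finger_force: 2.7
```

>>> servo_tool(moves=[{"dr":[0,0,0],"travel":[1,0,0],"hand":12},{"dr":[0,0,0],"travel":[0,0,0],"hand":12}])

```text
clock: 12.25
ee_pos: [0.6062, 0.0001, 0.1013]
ee_rot: [2.131, 2.307, 0.0]
wrist_force: [0.3, -4.5, 2.6]
grip_width: 0.13
finger_force: 2.8
```

>>> servo_tool(moves=[{"dr":[0,0,0],"travel":[1,0,0],"hand":12},{"dr":[0,0,0],"travel":[1,0,0],"hand":12},{"dr":[0,0,0],"travel":[0,0,0],"hand":12}])

```text
clock: 12.62
ee_pos: [0.6062, 0.0014, 0.1013]
ee_rot: [2.131, 2.306, -0.001]
wrist_force: [-0.6, -10.4, 3.1]
grip_width: 0.128
finger_force: 5.3
```

>>> servo_tool(moves=[{"dr":[0,0,0],"travel":[1,0,0],"hand":12},{"dr":[0,0,0],"travel":[0,0,0],"hand":12}])

```text
clock: 12.88
ee_pos: [0.6061, 0.0016, 0.1013]
ee_rot: [2.13, 2.306, -0.002]
wrist_force: [0.4, -17.5, 2.4]
grip_width: 0.13
finger_force: 8.5
```

>>> servo_tool(moves=[{"dr":[0,0,0],"travel":[1,0,0],"hand":12},{"dr":[0,0,0],"travel":[0,0,0],"hand":12}])

```text
clock: 13.12
ee_pos: [0.6061, 0.0017, 0.1013]
ee_rot: [2.129, 2.305, -0.003]
wrist_force: [0.8, -23.3, 1.9]
grip_width: 0.128
finger_force: 11.7
```

>>> servo_tool(moves=[{"dr":[0,0,0],"travel":[-15,0,0],"hand":12},{"dr":[0,0,0],"travel":[0,0,-50],"hand":12},{"dr":[0,0,10],"travel":[0,-45,0],"hand":12},{"dr":[0,0,10],"travel":[0,0,0],"hand":30},{"dr":[0,0,10],"travel":[0,0,0],"hand":30},{"dr":[0,0,10],"travel":[0,0,0],"hand":30},{"dr":[0,0,10],"travel":[0,0,0],"hand":30},{"dr":[0,0,10],"travel":[0,0,0],"hand":30},{"dr":[0,0,10],"travel":[0,0,0],"hand":30},{"dr":[0,0,10],"travel":[0,0,0],"hand":30},{"dr":[0,0,10],"travel":[0,0,0],"hand":30},{"dr":[0,0,0],"travel":[0,0,0],"hand":30}])

```text
clock: 14.62
ee_pos: [0.5618, -0.014, 0.1508]
ee_rot: [-3.139, -0.126, 0.001]
wrist_force: [-0.4, 0.8, 0.6]
grip_width: 0.323
finger_force: 0.0
```

```bash
python3 -c "
from fit import *
goal(-25,33,17,0)"
```

```text
t 14.62 plate xy [-27.6 -25.8] tipz 66.8 yawrel 0.12 tilt 0.04 Fpl [-0.4  0.8  0.6] q6 1.38
turn z deg 0.12 then travel mm [  2.6 -58.8  49.8]
```

>>> servo_tool(moves=[{"dr":[0,0,0.1],"travel":[0,-30,0],"hand":30},{"dr":[0,0,0],"travel":[0,-28.8,0],"hand":30},{"dr":[0,0,0],"travel":[0,0,25],"hand":30},{"dr":[0,0,0],"travel":[0,0,15],"hand":30},{"dr":[0,0,0],"travel":[0,0,9.8],"hand":30},{"dr":[0,0,0],"travel":[0,0,0],"hand":30},{"dr":[0,0,0],"travel":[4,0,0],"hand":30},{"dr":[0,0,0],"travel":[4,0,0],"hand":30},{"dr":[0,0,0],"travel":[4,0,0],"hand":30},{"dr":[0,0,0],"travel":[3,0,0],"hand":30},{"dr":[0,0,0],"travel":[3,0,0],"hand":30},{"dr":[0,0,0],"travel":[2,0,0],"hand":30},{"dr":[0,0,0],"travel":[0,0,0],"hand":30}])

```text
clock: 16.25
ee_pos: [0.5765, 0.0461, 0.101]
ee_rot: [3.139, 0.121, -0.005]
wrist_force: [-6.1, -0.6, 4.5]
grip_width: 0.323
finger_force: 3.2
```

```bash
python3 -c "
from fit import *
goal(-2.5,33,17,0)"
```

```text
t 16.25 plate xy [-8.2 32.9] tipz 17.0 yawrel -0.03 tilt 0.16 Fpl [-6.1 -0.1  4.5] q6 1.49
turn z deg -0.03 then travel mm [ 5.7 -0.1  0. ]
```

>>> servo_tool(moves=[{"dr":[0,0,0],"travel":[2,0,0],"hand":30},{"dr":[0,0,0],"travel":[1,0,0],"hand":30},{"dr":[0,0,0],"travel":[0,0,0],"hand":30}])

```text
clock: 16.62
ee_pos: [0.5794, 0.0463, 0.101]
ee_rot: [3.139, 0.122, -0.005]
wrist_force: [-7.1, -0.6, 4.2]
grip_width: 0.324
finger_force: 3.5
```

>>> servo_tool(moves=[{"dr":[0,0,0],"travel":[1,0,0],"hand":30},{"dr":[0,0,0],"travel":[0,0,0],"hand":30}])

```text
clock: 16.88
ee_pos: [0.5804, 0.0464, 0.101]
ee_rot: [3.139, 0.122, -0.005]
wrist_force: [-7.1, -1.0, 4.4]
grip_width: 0.323
finger_force: 3.6
```

>>> servo_tool(moves=[{"dr":[0,0,0],"travel":[1,0,0],"hand":30},{"dr":[0,0,0],"travel":[0,0,0],"hand":30}])

```text
clock: 17.12
ee_pos: [0.5814, 0.0465, 0.101]
ee_rot: [3.139, 0.122, -0.005]
wrist_force: [-7.5, -1.0, 4.8]
grip_width: 0.32
finger_force: 3.5
```

>>> servo_tool(moves=[{"dr":[0,0,0],"travel":[1,0,0],"hand":30},{"dr":[0,0,0],"travel":[0,0,0],"hand":30}])

```text
clock: 17.38
ee_pos: [0.5816, 0.0465, 0.101]
ee_rot: [3.139, 0.122, -0.009]
wrist_force: [-12.2, -2.2, 10.1]
grip_width: 0.323
finger_force: 6.2
```

>>> servo_tool(moves=[{"dr":[0,0,0],"travel":[1,0,0],"hand":30},{"dr":[0,0,0],"travel":[0,0,0],"hand":30}])

```text
clock: 17.62
ee_pos: [0.5818, 0.0465, 0.101]
ee_rot: [3.139, 0.122, -0.012]
wrist_force: [-17.4, -3.0, 14.2]
grip_width: 0.323
finger_force: 8.8
```

>>> servo_tool(moves=[{"dr":[0,0,0],"travel":[-2,0,0],"hand":30},{"dr":[0,0,0],"travel":[-20,0,0],"hand":30},{"dr":[0,0,0],"travel":[0,0,-50],"hand":30},{"dr":[0,0,0],"travel":[0,40,0],"hand":30},{"dr":[0,0,0],"travel":[0,40,0],"hand":12},{"dr":[0,0,-10],"travel":[0,0,0],"hand":12},{"dr":[0,0,-10],"travel":[0,0,0],"hand":12},{"dr":[0,0,-10],"travel":[0,0,0],"hand":12},{"dr":[0,0,-10],"travel":[0,0,0],"hand":12},{"dr":[0,0,-10],"travel":[0,0,0],"hand":12},{"dr":[0,0,-10],"travel":[0,0,0],"hand":12},{"dr":[0,0,-10],"travel":[0,0,0],"hand":12},{"dr":[0,0,-10],"travel":[0,0,0],"hand":12},{"dr":[0,0,-10],"travel":[0,0,0],"hand":12},{"dr":[0,0,0],"travel":[0,0,0],"hand":12}])

```text
clock: 19.5
ee_pos: [0.5688, -0.0348, 0.1512]
ee_rot: [2.135, 2.304, 0.0]
wrist_force: [-0.3, -1.1, 0.6]
grip_width: 0.128
finger_force: 0.0
```

```bash
python3 -c "
from fit import *
goal(29,-30,17,90); crop('t3')"
```

```text
t 19.5 plate xy [-22.2 -47.2] tipz 67.2 yawrel 89.89 tilt 0.03 Fpl [-0.4 -1.1  0.6] q6 -0.22
turn z deg -0.11 then travel mm [17.2 51.2 50.2]
```

View pics/t3c.png

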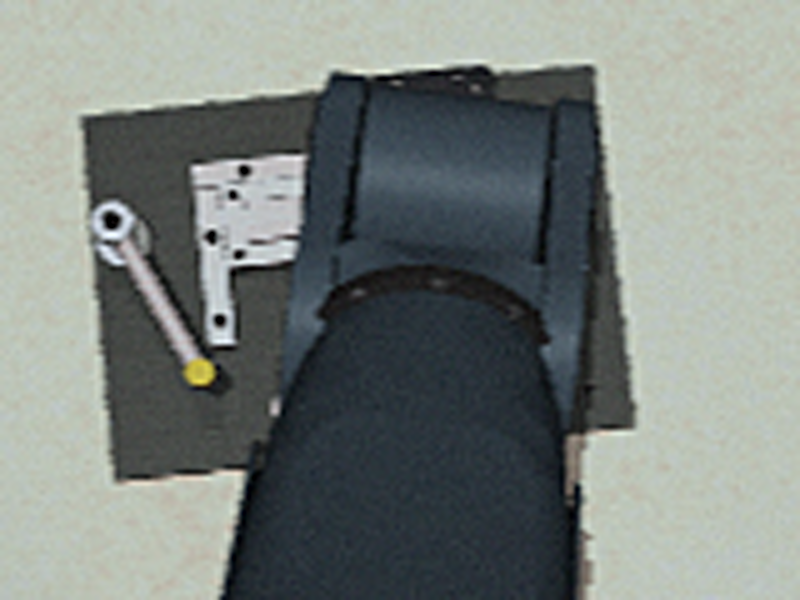

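The insert is in the corner against both fences, with its left end near crop (225,175) to (235,265). I'll give it one more gentle sideways press to take up any remaining gap.

>>> servo_tool(moves=[{"dr":[0,0,0],"travel":[17,51,0],"hand":12},{"dr":[0,0,0],"travel":[0,0,25],"hand":12},{"dr":[0,0,0],"travel":[0,0,15],"hand":12},{"dr":[0,0,0],"travel":[0,0,10],"hand":12},{"dr":[0,0,0],"travel":[5,0,0],"hand":12},{"dr":[0,0,0],"travel":[5,0,0],"hand":12},{"dr":[0,0,0],"travel":[3,0,0],"hand":12},{"dr":[0,0,0],"travel":[2,0,0],"hand":12},{"dr":[0,0,0],"travel":[1,0,0],"hand":12},{"dr":[0,0,0],"travel":[0,0,0],"hand":12}])

```text
clock: 20.8
ee_pos: [0.6169, 0.002, 0.1012]
ee_rot: [2.134, 2.305, 0.0]
wrist_force: [0.2, -0.4, 0.3]
grip_width: 0.131
finger_force: 0.2
```

>>> servo_tool(moves=[{"dr":[0,0,0],"travel":[1,0,0],"hand":12},{"dr":[0,0,0],"travel":[0,0,0],"hand":12}])

```text
clock: 21.05
ee_pos: [0.6169, 0.0022, 0.1011]
ee_rot: [2.133, 2.305, -0.001]
wrist_force: [-0.3, -7.9, 0.0]
grip_width: 0.128
finger_force: 3.4
```

>>> servo_tool(moves=[{"dr":[0,0,0],"travel":[1,0,0],"hand":12},{"dr":[0,0,0],"travel":[0,0,0],"hand":12}])

```text
clock: 21.3
ee_pos: [0.6169, 0.0023, 0.1011]
ee_rot: [2.133, 2.304, -0.002]
wrist_force: [-1.1, -12.5, 0.8]
grip_width: 0.131
finger_force: 6.4
```

```bash
python3 -c "
from fit import *
st()"
```

```text
t 21.3 plate xy [ 28.6 -13.9] tipz 17.1 yawrel 89.97 tilt 0.14 Fpl [ -2.1 -12.4   0.8] q6 -0.15
```

>>> servo_tool(moves=[{"dr":[0,0,0],"travel":[-2,0,0],"hand":12},{"dr":[0,0,0],"travel":[-15,0,0],"hand":12},{"dr":[0,0,0],"travel":[0,0,-45],"hand":0},{"dr":[0,0,0],"travel":[0,0,-45],"hand":0},{"dr":[0,0,-8],"travel":[0,-40,0],"hand":0},{"dr":[0,0,-8],"travel":[0,-32,0],"hand":0},{"dr":[0,0,-8],"travel":[0,0,0],"hand":0},{"dr":[0,0,0],"travel":[0,0,0],"hand":0}])

```text
clock: 22.3
ee_pos: [0.5469, -0.0234, 0.1912]
ee_rot: [1.61, 2.697, 0.0]
wrist_force: [-1.1, 1.0, 0.5]
grip_width: 0.003
finger_force: 0.0
```

```bash
python3 -c "
from fit import *
goal(-44,129,105,114.6)
snap('top','t4.png');snap('side','s4.png')
for n in ['top','side']:
  for t,z in [('nozzle_tip',.05),('collar',.01),('insert',.01)]:
    for q in env.mark_of(n,t)[:1]: print(n,t,q['conf'],inplate(pl0(),atz(n,q['location'],z))*1e3)
"
```

```text
t 22.3 plate xy [-43.2 -34.1] tipz 107.2 yawrel 113.88 tilt 0.02 Fpl [-1.   1.1  0.5] q6 -0.62
turn z deg -0.72 then travel mm [148.6  67.1   2.2]
top nozzle_tip 0.78 [-51.72716506  91.72013303]
top collar 0.69 [ 44.84258066 140.78019502]
top insert 0.6 [30.66467058 45.52369932]
side nozzle_tip 0.59 [-108.26224893   99.82817157]
side collar 0.5 [-86.36859473  57.81056988]
side insert 0.69 [-34.94549193  57.77477581]
```

>>> servo_tool(moves=[{"dr":[0,0,-0.7],"travel":[37,16.8,0],"hand":0},{"dr":[0,0,0],"travel":[37,16.8,0],"hand":0},{"dr":[0,0,0],"travel":[37,16.8,0],"hand":0},{"dr":[0,0,0],"travel":[37.6,16.8,0],"hand":0},{"dr":[0,0,0],"travel":[0,0,0],"hand":0},{"dr":[0,0,0],"travel":[0,0,20],"hand":0},{"dr":[0,0,0],"travel":[0,0,15],"hand":0},{"dr":[0,0,0],"travel":[0,0,14],"hand":0},{"dr":[0,0,0],"travel":[0,0,0],"hand":0}])

```text
clock: 23.82
ee_pos: [0.5334, 0.1392, 0.141]
ee_rot: [-1.592, -2.707, 0.002]
wrist_force: [0.2, -0.4, -0.5]
grip_width: 0.002
finger_force: 0.0
```

```bash
python3 -c "
from fit import *
goal(-44,129,58,114.6);crop('t5')"
```

```text
t 23.82 plate xy [-44.  129.1] tipz 57.0 yawrel 114.63 tilt 0.11 Fpl [ 0.1 -0.4 -0.5] q6 -0.34
turn z deg 0.03 then travel mm [-0.1 -0.1 -1. ]
```

View pics/t5c.png

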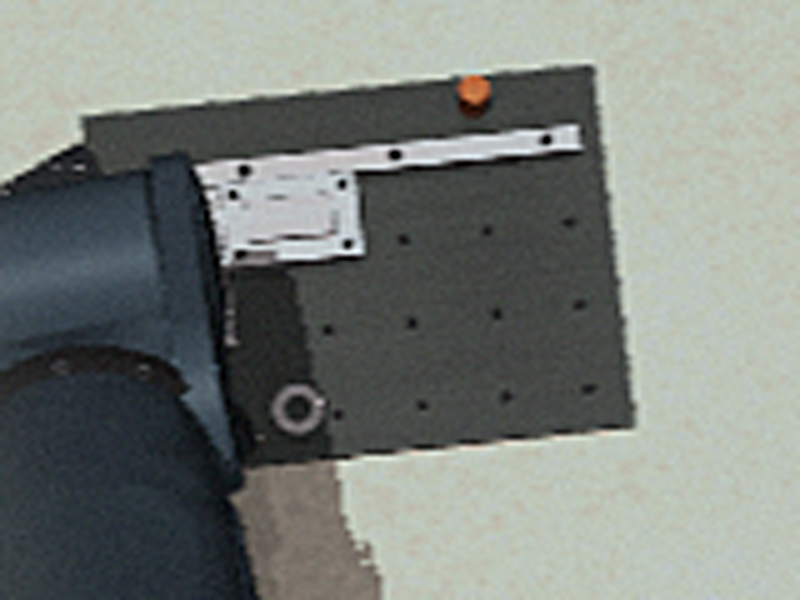

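The insert sits square in the corner, its right edge at crop x≈362, and the collar hasn't moved. Next I'll swing the arm.

>>> servo_tool(moves=[{"dr":[0,0,0],"travel":[-6,0,0],"hand":0},{"dr":[0,0,0],"travel":[-6,0,0],"hand":0},{"dr":[0,0,-5],"travel":[-6.2,-0.9,0],"hand":0},{"dr":[0,0,-5],"travel":[-6.2,-0.9,0],"hand":0},{"dr":[0,0,-5],"travel":[-6.2,-0.9,0],"hand":0},{"dr":[0,0,0],"travel":[0,0,0],"hand":0}])

```text
clock: 24.62
ee_pos: [0.5481, 0.1119, 0.1423]
ee_rot: [1.226, 2.892, 0.0]
wrist_force: [-0.3, -0.0, 0.1]
grip_width: 0.006
finger_force: 0.0
```

```bash
cat >> fit.py <<'E'
def arm():
    s,Rm=st(); p=inplate(pl0(),s['ee_pos'])*1e3-np.array([30,133.6]); yaw=np.arctan2(Rm[1,0],Rm[0,0])-pl0()[2]
    X=np.array([np.cos(yaw),np.sin(yaw)]);Y=np.array([X[1],-X[0]]); print('D tool',(p@X).round(1),(p@Y).round(1),'theta by yaw',np.degrees(yaw).round(1)%360-90)
E
python3 -c "
from fit import *
arm()"
```

```text
t 24.62 plate xy [-31.4 100.7] tipz 58.3 yawrel 129.59 tilt 0.04 Fpl [-0.3  0.   0.1] q6 -0.65
D tool 13.8 -68.3 theta by yaw 39.599999999999994
```

>>> servo_tool(moves=[{"dr":[0,0,0],"travel":[-2,0,0],"hand":0},{"dr":[0,0,-5],"travel":[-6.2,-0.8,0],"hand":0},{"dr":[0,0,-5],"travel":[-6.2,-0.8,0],"hand":0},{"dr":[0,0,-5],"travel":[-6.2,-0.8,0],"hand":0},{"dr":[0,0,-5],"travel":[-6.2,-0.8,0],"hand":0},{"dr":[0,0,-5],"travel":[-6.2,-0.8,0],"hand":0}])

```text
clock: 25.38
ee_pos: [0.5717, 0.0897, 0.142]
ee_rot: [-0.567, -3.089, -0.0]
wrist_force: [-1.3, 1.5, 1.8]
grip_width: 0.008
finger_force: 0.9
```

```bash
python3 -c "
from fit import *
arm()
a=snap('side','s6.png')[140:290,230:430,::-1]; cv2.imwrite('pics/s6c.png',cv2.resize(a,None,fx=4,fy=4,interpolation=cv2.INTER_CUBIC))"
```

```text
t 25.38 plate xy [-9.6 76.8] tipz 58.0 yawrel 154.75 tilt 0.03 Fpl [-1.1  1.6  1.8] q6 -1.13
D tool 11.6 -68.3 theta by yaw 64.69999999999999
```

View pics/s6c.png

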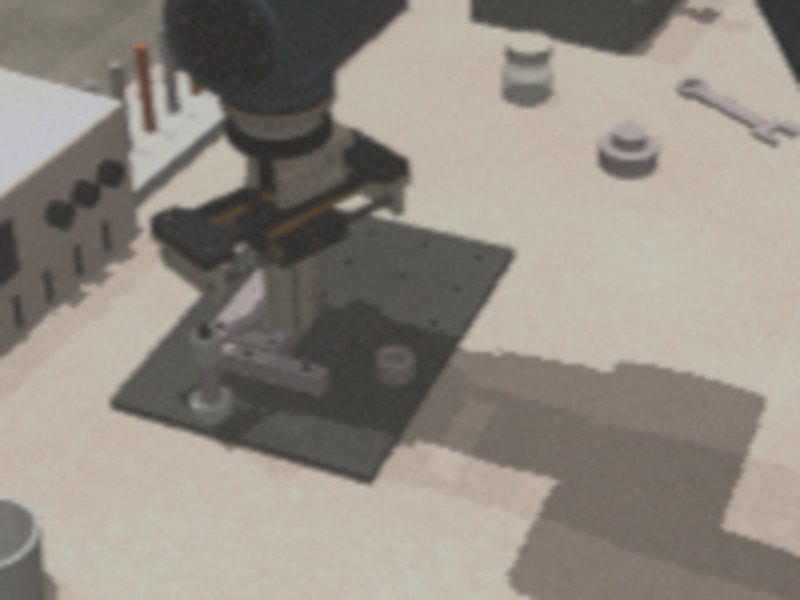

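In the side view the fingers (crop 290,300) are pressing against the arm, and it is swinging round over the insert. I'll carry on.

>>> servo_tool(moves=[{"dr":[0,0,-5],"travel":[-6,-0.8,0],"hand":0},{"dr":[0,0,-5],"travel":[-6,-0.8,0],"hand":0},{"dr":[0,0,-5],"travel":[-6,-0.8,0],"hand":0},{"dr":[0,0,-5],"travel":[-6,-0.8,0],"hand":0},{"dr":[0,0,-3],"travel":[-3.6,-0.4,0],"hand":0},{"dr":[0,0,0],"travel":[0,0,0],"hand":0}])

```text
clock: 26.18
ee_pos: [0.5974, 0.0806, 0.1418]
ee_rot: [0.055, -3.139, 0.0]
wrist_force: [-3.4, -0.2, 2.1]
grip_width: 0.004
finger_force: 1.8
```

>>> servo_tool(moves=[{"dr":[0,0,-1],"travel":[-1.2,0,0],"hand":0},{"dr":[0,0,-1],"travel":[-1,0,0],"hand":0},{"dr":[0,0,0],"travel":[0,0,0],"hand":0}])

```text
clock: 26.55
ee_pos: [0.5982, 0.0804, 0.1417]
ee_rot: [0.111, -3.134, 0.001]
wrist_force: [-12.3, -3.0, 7.6]
grip_width: 0.004
finger_force: 6.4
```

```bash
python3 -c "
from fit import *
arm()"
```

```text
t 26.55 plate xy [16.1 65.4] tipz 57.7 yawrel -180.42 tilt 0.31 Fpl [-12.5  -2.    7.6] q6 -1.58
D tool 13.4 -68.3 theta by yaw 89.6
```

>>> servo_tool(moves=[{"dr":[0,0,0],"travel":[-1,0,0],"hand":0},{"dr":[0,0,0],"travel":[0,0,0],"hand":0}])

```text
clock: 26.8
ee_pos: [0.5985, 0.0804, 0.1417]
ee_rot: [0.11, -3.132, 0.001]
wrist_force: [-17.9, -4.0, 11.1]
grip_width: 0.003
finger_force: 9.0
```

>>> servo_tool(moves=[{"dr":[0,0,0],"travel":[5,0,0],"hand":0},{"dr":[0,0,0],"travel":[25,0,0],"hand":0},{"dr":[0,0,0],"travel":[0,0,-50],"hand":0},{"dr":[0,0,0],"travel":[0,0,-50],"hand":0},{"dr":[0,0,0],"travel":[60,0,0],"hand":0},{"dr":[0,0,0],"travel":[60,0,0],"hand":0},{"dr":[0,0,0],"travel":[60,0,0],"hand":0},{"dr":[0,0,0],"travel":[0,-60,0],"hand":0},{"dr":[0,0,0],"travel":[0,-60,0],"hand":0},{"dr":[0,0,0],"travel":[0,-60,0],"hand":0},{"dr":[0,0,0],"travel":[0,-60,0],"hand":0},{"dr":[0,0,0],"travel":[0,-60,0],"hand":0},{"dr":[0,0,0],"travel":[0,0,0],"hand":0}])

```text
clock: 28.42
ee_pos: [0.4133, -0.2368, 0.2421]
ee_rot: [-0.105, 3.138, -0.002]
wrist_force: [-0.3, 0.8, -0.3]
grip_width: 0.006
finger_force: 0.0
```

```bash
python3 -c "
from fit import *
st(); crop('t7')"
```

```text
t 28.43 plate xy [-193.  -236.5] tipz 158.1 yawrel -180.65 tilt 0.13 Fpl [-0.3  0.8 -0.3] q6 -2.26
```

View pics/t7c.png

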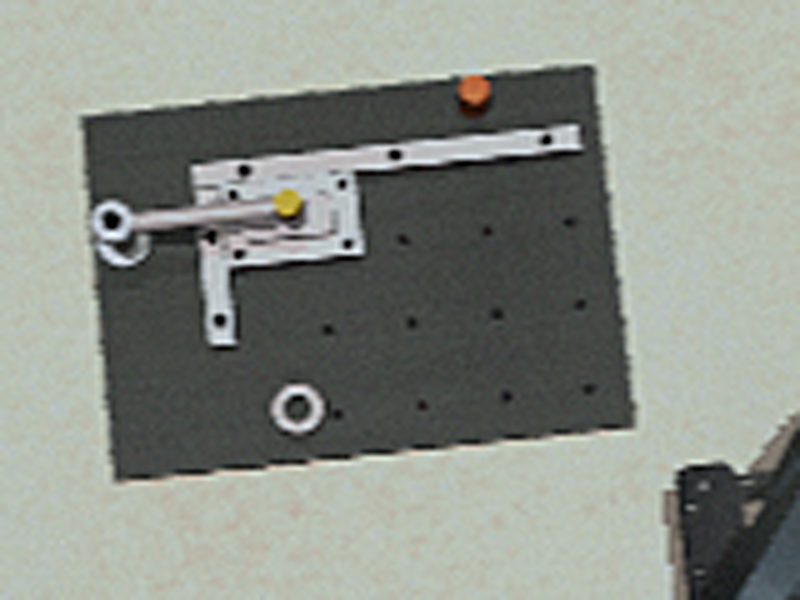

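The final top view shows the insert seated square in the corner (right edge near crop 362, 171–254). The arm runs parallel to the back fence with the nozzle at crop (287,204). The collar and electrode haven't moved, and the robot is clear.

```bash
python3 -c "
from fit import *
n=inplate(pl0(),atz('top',cp((287,203)),.084))*1e3; print(n,np.arctan2(135-n[1],30-n[0]))
print(env.sign_off())"
```

```text
[30.27110991 35.36826735] 1.5735174402125884
the job is handed in; nothing more can be done
None
```

The insert is seated square against both fences, the nozzle arm is on its end stop over it (measured 1.573 rad), and the job was handed in at about 28 s of the 64 s allowed.

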